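# Lock the drum of the stern-line reel

## Robot

A 7-joint arm with a two-finger parallel gripper is mounted at the origin on the work surface. World frame = base frame: x ahead of the robot, y to its left, z up, the work surface at z = 0. Lengths are in m, angles in rad, forces in N, time in s.
With the tool pointing down it reaches from about 0.35 to 0.775 m from the base axis. Payload 3.1 kg.
Tool frame: the origin (TCP) lies on the centre line of the jaws, within the pads' length; the fingertips stand arm.tip_extent ahead of it and the grasp point (between the pads) lies 8 mm behind it (arm.tip_extent is the distance from the TCP to the fingertips, in m); z points along the fingers, y is the line along which they close (so a half turn about z gives the same grasp; the last joint's range is limited). The gripper opens to 85 mm and grips with 20 to 120 N. Pads are 22 mm wide; open, the fingers measure 114 mm over their backs; the gripper's body (76 mm by 85 mm) begins 54 mm behind the grasp point. The pads swing forward as they close: fully open they stand 13 mm farther back than shut.
Start: joints at [1.267, 0.311, 0.014, 1.512, -0.004, 1.319, -0.027], TCP at [0.142, -0.531, 0.22] pointing down, gripper open.
Joint ranges: [-2.7, 2.7], [-0.3, 1.91], [-1.27, 1.3], [0.12, 2.57], [-1.44, 4.58], [0.2, 2.03], [-3.05, 3.05]. Speed limits (rad/s): [2.79, 2.79, 3.14, 3.14, 3.14, 3.14, 3.14].

## Interface

Orientations are given as a rotation vector (axis times angle).
In Python, from plant import arm gives the robot as it stands.
- The arm moves only by the tool drive_tool, never from a script. Its argument "moves" is a list of rows, each a list of 5 numbers: the opening in per cent of the stroke, from 0 (shut) to 100 (fully open), then the shift along the world's x, y, z in m, then the turn about the world's z in rad. In form: [[claw, x, y, z, roll], ...]. A call has 1 to 10 rows; each row is the pose to reach, as a shift and turn from the pose commanded when the call began; what a row does not reach only later rows make up. A row lasts 1/8 s, in which the tool goes at most 62.5 mm and 10.7 degrees, less where a joint would pass 70% of its speed; a pose out of reach is approached as far as the arm can. A call with a gripper value outside its range is refused whole. The fingers move at their own pace and stop on an object; "force" is the grip in N (left out, the last holds). Time passes only in rows, so rows that repeat a pose let the fingers close. It gives the time, the measured TCP pose, the force, the opening and the grip force at its end, in the units of the state.
- arm.observe(): the state, without advancing time (a new reading comes with each control period).
- arm.camera(name): name is "scene" or "top" or "wrist"; returns (picture, depth): 384x512x3 uint8, red, green, blue; 384x512 float32, m along the optical axis (not along the pixel's ray), 0 where there is no reading.
- arm.camera_model(name): a dict with "fx", "fy", "cx", "cy" (pixels), "R" (3x3) and "t" (3): a world point X has camera coordinates R X + t; the wrist camera has in their place "hand_eye" (4x4, takes a point from camera to tool coordinates, whose origin is the TCP and whose axes are the flange's). Camera axes: x right, y down, z forward; pixel columns grow to the right and rows downward; lengths in m; the calibration is good to about 2 mm. A picture is of the moment at which its call begins: read the wrist's pose just before it. camera_model takes no time and is no camera call.
- arm.job_done(): hands the job in; it is judged then, once.
The state is a dict: "clock": time; "qpos": joint angles; "qd": joint speeds; "tau": joint torques, N m; "tool_pos": TCP position; "tcp_rot": TCP orientation; "force": force on the tool from outside, world axes, zero at the start; "torque": the same for the moment, N m; "gripper_width": finger opening in m; "finger_force": force on a finger pad.
Only numpy, scipy, OpenCV 4.12 (cv2) and the standard library are available. Lean on these libraries where they do the work, as an engineer would, in place of code of your own. Each camera call takes 0.05 s, during which the arm holds its last target. There are 200 camera calls.

## Task

The empty stern-line reel on the chart table has to be stowed with its drum locked. Pull the sprung T-grip of its index plunger out of the parked notch, give it a quarter turn and let it spring down, then wind the crank gently until the locking pin snaps fully home in a notch of the drum's rim. Do not yank the T-grip against its stop, do not force the crank once it has caught, leave the other things on the table where they are, and let go of everything at the end.

Things in the scene. Friction and masses are not known exactly. Their poses are not given: they have to be found in the camera images.
- reel: Stern-line reel lying flat, fixed to the table: aluminium base plate 150 x 190 x 8 mm, bare drum with an upright axis and two flanges of 168 mm diameter, a crank on top, and at one edge a post 80 mm tall that carries the upright index plunger. Origin: on the drum axis at table height, z up; the plunger's axis lies 78 mm from it along the reel's +y.
- drum_axis (a point): Point on the drum axis at the top of the upper flange, 68 mm above the table. Six open notches, 10 mm wide, are cut in this 6 mm flange's rim every 60 degrees; the 8 mm round-ended locking pin stands over the rim. The drum turns both ways with a little rubbing.
- t_grip: The plunger's black T-grip with the locking pin below it: a bar 44 mm long, 13 mm thick, 20 mm tall on a thin upright stem. Origin in the middle of the bar, 125 mm above the table when parked; y axis along the bar, z up along the pull and turning axis. A grip of 40 N across the bar holds it.
- sleeve_top (a point): Top of the plunger's steel sleeve (27 mm diameter), on the plunger axis, 100 mm above the table. Two rest notches (2.5 mm deep) and, a quarter turn away, two deep slots are cut in it for the cross pin under the T-grip; beside the slots the sleeve is level.
- plunger (a joint): How far the T-grip is pulled up, m: 0 = fully home, pin through a rim notch, drum locked; 0.006 to 0.007 = down in the deep slots but the pin rides on the rim; 0.009 = parked in the rest notches (start); above 0.0115 it can turn; 0.0145 = stop; over 30 N of pull yanks it. A spring draws it down, 5 N at 0 rising to 12 N at the stop.
- plunger_turn (a joint): Turn of the T-grip about its upright axis, rad, counter-clockwise from above: 1.57 = parked (bar along the reel's x, as it starts, within 0.05); 0 or 3.14 = over the deep slots (bar along the reel's y, pointing at the drum axis; within 0.08 it drops). Either direction will do.
- crank: Steel crank on top of the drum. Origin on the drum axis at table height; its -y axis points to the handle. It is clamped on a splined hub at any angle, so its direction does not tell where the rim notches are. With the pin riding on the rim, the next notch comes within 60 degrees, whichever way it is wound.
- crank_handle (a point): On the axis of the crank's upright black grip, 116 mm above the table; the grip is 22 mm in diameter, from 90 to 136 mm above the table, and revolves on its own axis. It moves on a circle of 52 mm radius about the drum axis and starts on the side away from the plunger. About 4 to 9 N winds it; when the pin snaps in it stops dead. Over 20 N sideways on it forces the pin.
- rain_gauge: Bystander: silver aluminium rain gauge housing, 110 mm diameter, 168 mm tall, loose. Origin under its centre.
- flashlight: Bystander: black rubber-edged flashlight lying down, 155 mm long, 38 mm diameter, loose. Origin under its middle, x axis to the lens.
- tumbler: Bystander: frosted glass tumbler, 76 mm diameter, 95 mm tall, loose. Origin under its centre.
- knot_board: Bystander: white plastic knot-practice board 120 x 200 x 10 mm with five pegs 34 mm tall, loose. Origin under its centre.

How it is judged:
By the outcome, as a careful person would: the job done as asked, in the order asked, and still so for the second after the job is handed in, with the robot touching nothing.
It also fails if it takes over 54 s, if anything falls off the work surface, if the arm or the gripper's body presses on something with over 40 N, if the wrist force passes 120 N, or if a joint passes its speed limit or range.

## Working session

There is one attempt and no reset: what is moved stays moved. The work goes in short steps, Python scripts to look and compute and a tool call to move; the robot and the scene stay as the last step left them, time stands still between calls to the robot, and variables do not carry over. Pictures are saved under pics/ and viewed, at most 10 in all, crops included, and the job is handed in when it is done.

Besides the shell and the picture viewer there is one more tool, called after "Request:" as name([rows], argument=value, ...), one row to a line, values as JSON. drive_tool: Moves the arm, as the interface text tells. Its arguments: {"type":"object","properties":{"moves":{"type":"array","items":{"type":"array","items":{"type":"number"}}},"force":{"type":"number"}},"required":["moves"]}

```bash
ls; mkdir -p pics
python3 - <<'E'
from plant import arm
import cv2,numpy as np
s=arm.observe();print({k:np.round(v,3) for k,v in s.items()}, arm.tip_extent)
ims=[]
for n in("scene","top"):
    p,d=arm.camera(n);np.savez(f"{n}.npz",p=p,d=d);m=arm.camera_model(n);print(n,m)
    cv2.imwrite(f"pics/{n}0.png",cv2.cvtColor(p,cv2.COLOR_RGB2BGR))
print(arm.camera_model("wrist"))
E
```

```text
pics
{'clock': np.float64(0.0), 'qpos': array([ 1.267,  0.312,  0.014,  1.513, -0.004,  1.319, -0.027]), 'qd': array([-0.   ,  0.001, -0.   , -0.002,  0.   , -0.001,  0.   ]), 'tau': array([-0.0000e+00, -3.7992e+01,  1.4600e-01, -2.3059e+01,  1.2000e-02,
        1.4000e-02,  0.0000e+00]), 'tool_pos': array([ 0.142, -0.531,  0.219]), 'tcp_rot': array([-3.112e+00, -4.100e-01,  1.000e-03]), 'force': array([-0.191, -0.209, -0.697]), 'torque': array([ 0.012,  0.022, -0.062]), 'finger_force': np.float64(0.0), 'gripper_width': np.float64(0.085)} 0.011
scene {'fx': 471.029251121539, 'fy': 471.029251121539, 'cx': 258.10520675330366, 'cy': 196.53574206930367, 'R': array([[-0.55958091,  0.82865559, -0.01411057],
       [ 0.62534659,  0.41099324, -0.6633447 ],
       [-0.54388495, -0.38001903, -0.74818093]]), 't': array([ 0.31067372, -0.32356036,  1.82351549])}
top {'fx': 349.97946548958566, 'fy': 349.97946548958566, 'cx': 254.15031291271208, 'cy': 190.95160158814636, 'R': array([[-0.02290698, -0.99909212, -0.03591935],
       [-0.9956891 ,  0.02602963, -0.08902626],
       [ 0.0898804 ,  0.03372519, -0.9953814 ]]), 't': array([0.05375555, 0.62327262, 0.85578915])}
{'fx': 265.5061095242079, 'fy': 265.5061095242079, 'cx': 256.7769775801217, 'cy': 192.8395910566518, 'hand_eye': array([[-1.04255616e-03, -9.45770240e-01, -3.24834674e-01,
         8.35226122e-02],
       [ 9.99999397e-01, -1.09809542e-03, -1.23434065e-05,
        -3.24138991e-04],
       [-3.45025441e-04, -3.24834491e-01,  9.45770815e-01,
        -1.53869714e-01],
       [ 0.00000000e+00,  0.00000000e+00,  0.00000000e+00,
         1.00000000e+00]])}
```

View pics/scene0.png

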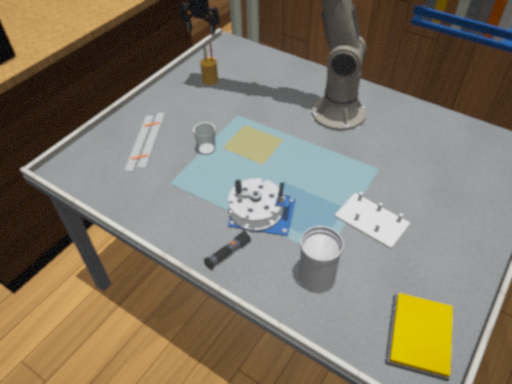

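View pics/top0.png

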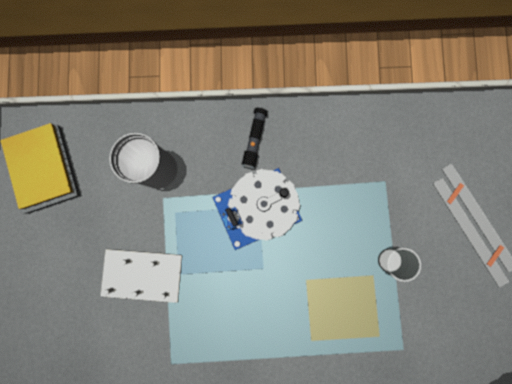

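The top view shows the drum centre at about (264,204), the crank handle at (285,193) and the T-grip at (233,217). The scene view shows the reel among the gauge, flashlight and board. Next I'll locate each of these by height.

```bash
cat > h.py <<'E'
import numpy as np,cv2
from plant import arm
from scipy.spatial.transform import Rotation as Ro
def ext(name,st=None):
    m=arm.camera_model(name)
    if name!="wrist": return m,m["R"],m["t"]
    Tt=np.eye(4);Tt[:3,:3]=Ro.from_rotvec(st["tcp_rot"]).as_matrix();Tt[:3,3]=st["tool_pos"]
    W=np.linalg.inv(Tt@m["hand_eye"]);return m,W[:3,:3],W[:3,3]
def cloud(d,m,R,t):
    v,u=np.mgrid[:d.shape[0],:d.shape[1]]
    c=np.stack([(u-m["cx"])/m["fx"]*d,(v-m["cy"])/m["fy"]*d,d],-1)
    X=(c-t)@R; X[d<=0]=np.nan; return X
def ray(u,v,z,m,R,t):
    r=R.T@np.array([(u-m["cx"])/m["fx"],(v-m["cy"])/m["fy"],1]);o=-R.T@t
    return o+r*(z-o[2])/r[2]
E
python3 - <<'E'
from h import *
for n in("top","scene"):
    f=np.load(n+".npz");m,R,t=ext(n);X=cloud(f["d"],m,R,t);p=f["p"].astype(int)
    if n=="top": c=ray(264,204,.068,m,R,t)
    else: c=c0
    c0=c;print(n,c)
    r=np.hypot(X[...,0]-c[0],X[...,1]-c[1])
    dark=p.max(-1)<70
    # flange disk
    w=(r<.12)&(p.min(-1)>120)&(abs(X[...,2]-.068)<.012)
    v,u=np.nonzero(w);(e,ax,an)=cv2.fitEllipse(cv2.convexHull(np.c_[u,v].astype(np.float32)))
    print("flange",e,ax,ray(*e,.068,m,R,t))
    k=(dark&(r<.13)).astype(np.uint8)
    nn,l,s,ce=cv2.connectedComponentsWithStats(k)
    for i in range(1,nn):
        if s[i,4]>12:
            q=X[l==i];print(s[i],ce[i],np.nanmedian(q,0),np.nanmax(q[:,2]),"z.135:",ray(*ce[i],.135,m,R,t))
E
```

```text
top [0.58875154 0.01415658 0.068     ]
flange (263.76348876953125, 203.7346649169922) (70.48369598388672, 70.85973358154297) [0.58940388 0.01470869 0.068     ]
[242 155  16  14 143] [250.62937063 160.3986014 ] [0.70213688 0.04421637 0.03451335] 0.04100439360267359 z.135: [0.68373835 0.04117139 0.135     ]
[279 189  10   9  66] [283.53030303 192.51515152] [ 0.61042028 -0.03099115  0.1353914 ] 0.1385426068741917 z.135: [ 0.60963387 -0.03016124  0.135     ]
[226 209  13  17  98] [232.         216.70408163] [0.55934641 0.08519378 0.13501909] 0.13777394351918548 z.135: [0.55888982 0.08520089 0.135     ]
scene [0.58875154 0.01415658 0.068     ]
flange (257.73907470703125, 199.2488250732422) (41.81670379638672, 61.1025505065918) [0.58828537 0.02215207 0.068     ]
[237 183   3   9  18] [237.88888889 187.38888889] [ 0.61951187 -0.02760691  0.11992591] 0.13682275588649528 z.135: [ 0.63003026 -0.01900443  0.135     ]
[243 236   6   5  18] [245.77777778 237.66666667] [0.70706131 0.06038757 0.03294926] 0.04119193775338051 z.135: [0.76766393 0.10583486 0.135     ]
```

Request:
drive_tool([
  [60,0.21,0.31,0.02,0.147],
  [60,0.417,0.616,0.02,0.147],
  [60,0.417,0.616,0.02,0.147],
  [60,0.417,0.616,0.02,0.147],
  [60,0.417,0.616,0.02,0.147],
  [60,0.417,0.616,0.02,0.147],
  [60,0.417,0.616,0.02,0.147],
  [60,0.417,0.616,0.02,0.147],
  [60,0.417,0.616,0.02,0.147],
  [60,0.417,0.616,0.02,0.147],
], force=40)

```text
clock: 1.35
tool_pos: [0.4932, -0.0126, 0.237]
tcp_rot: [3.076, 0.636, -0.0]
force: [1.1, -0.8, -0.3]
gripper_width: 0.0514
finger_force: 0.0
```

Request:
drive_tool([
  [60,0,0,0,0],
  [60,0,0,0,0],
  [60,0,0,0,0],
  [60,0,0,0,0],
])

```text
clock: 1.85
tool_pos: [0.4921, -0.0156, 0.2372]
tcp_rot: [3.076, 0.633, -0.001]
force: [-0.1, 0.1, -0.8]
gripper_width: 0.0515
finger_force: 0.0
```

Request:
drive_tool([
  [60,0.066,0.1,0,0],
  [60,0.066,0.1,0,0],
  [60,0.066,0.1,0,0],
  [60,0.066,0.1,0,0],
])

```text
clock: 2.35
tool_pos: [0.5584, 0.0848, 0.2369]
tcp_rot: [3.075, 0.636, -0.002]
force: [0.3, -1.0, -0.1]
gripper_width: 0.0511
finger_force: 0.0
```

Run:
```python
from h import *
s=arm.observe();p,d=arm.camera("wrist");print(s["tool_pos"],s["tcp_rot"],s["force"])
np.savez("w1.npz",p=p,d=d,pos=s["tool_pos"],rot=s["tcp_rot"])
cv2.imwrite("pics/w1.png",cv2.resize(p[...,::-1],(800,600)))
m,R,t=ext("wrist",s);X=cloud(d,m,R,t)
k=((p.max(-1)<70)&(X[...,2]>.08)&(X[...,2]<.15)&(np.hypot(X[...,0]-.575,X[...,1]-.03)<.1)).astype(np.uint8)
nn,l,st,ce=cv2.connectedComponentsWithStats(k)
for i in range(1,nn):
    if st[i,4]>60:
        print(st[i],ce[i],np.nanmedian(X[l==i],0),np.nanmax(X[l==i][:,2]))
        q=X[(l==i)&(X[...,2]>.128)][:,:2].astype(np.float32)
        if len(q)>30: print("  top",len(q),cv2.minAreaRect(q))
```

```text
[0.55840761 0.08484881 0.23691548] [ 3.07540197e+00  6.36046212e-01 -1.56266288e-03] [ 0.26758418 -1.04026587 -0.13039252]
[248 163  15  43 516] [255.20736434 183.80426357] [0.56138656 0.08841375 0.1342385 ] 0.13611006564439565
  top 479 ((0.5599673986434937, 0.08782460540533066), (0.04253993555903435, 0.012441414408385754), 25.81391143798828)
[359 167  33  28 577] [375.29462738 181.04159445] [ 0.612108   -0.02401544  0.1318298 ] 0.13790861693160036
  top 339 ((0.6117935180664062, -0.029287997633218765), (0.019305408000946045, 0.018993981182575226), 30.321693420410156)
[316 176  13   8  70] [322.38571429 179.72857143] [0.5858     0.01326793 0.09379199] 0.0958036591061522
```

View pics/w1.png

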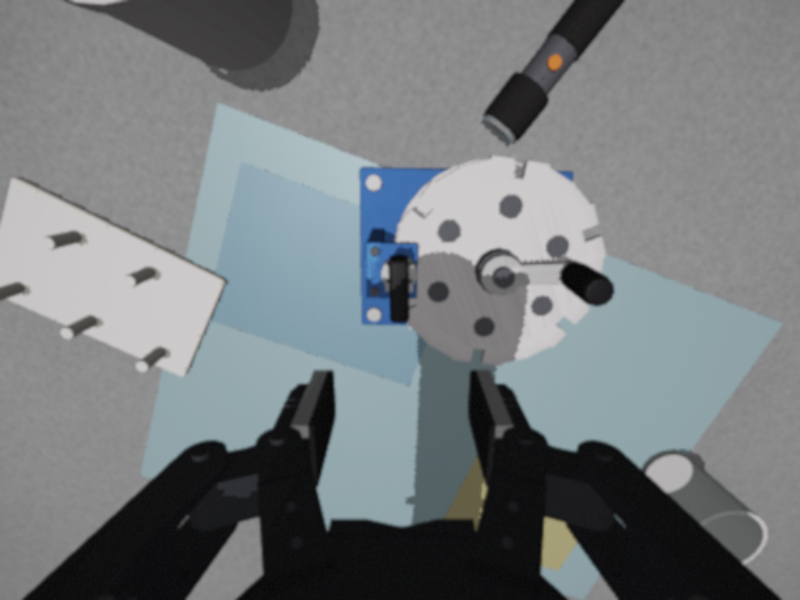

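The wrist view shows the T-grip at (400,288), and the crank handle at (598,290). Five rim notches are visible at about (422,212), (520,168), (594,233), (567,322) and (478,355).

Run:
```python
from h import *
f=np.load("w1.npz");m,R,t=ext("wrist",dict(tool_pos=f["pos"],tcp_rot=f["rot"]));p=f["p"]
X=cloud(f["d"],m,R,t);
w=(p.min(-1)>85)&(abs(X[...,2]-.068)<.01)&(np.hypot(X[...,0]-.589,X[...,1]-.015)<.1)
w=cv2.morphologyEx(w.astype(np.uint8),cv2.MORPH_OPEN,np.ones((3,3)))
c,_=cv2.findContours(w,cv2.RETR_EXTERNAL,cv2.CHAIN_APPROX_NONE);c=max(c,key=len)
h=cv2.convexHull(c);e=cv2.fitEllipse(h);O=ray(*e[0],.068,m,R,t);print("O",O,e)
T=np.array([.5597,.0872]);a0=np.degrees(np.arctan2(*(T-O[:2])[::-1]));print("plunger az",a0,np.hypot(*(T-O[:2])))
for u,v in[(422,212),(520,168),(594,233),(567,322),(478,355)]:
    q=ray(u*.64,v*.64,.068,m,R,t)-O;print(np.hypot(*q[:2]),(np.degrees(np.arctan2(q[1],q[0]))-a0))
```

```text
O [0.5954442  0.01858742 0.068     ] ((317.6889953613281, 165.94207763671875), (129.94642639160156, 140.45008850097656), 51.74275588989258)
plunger az 117.51757494438317 0.07736493619576366
0.07031223224789554 -35.99332666258955
0.07021929776433612 -104.31870997166978
0.07737853537404513 -168.5322978449512
0.08292910670968821 -224.57613097233087
0.08481104966336755 -280.6664942407199
```

Run:
```python
from h import *
f=np.load("w1.npz");m,R,t=ext("wrist",dict(tool_pos=f["pos"],tcp_rot=f["rot"]))
Q=np.array([ray(u*.64,v*.64,.068,m,R,t)[:2] for u,v in[(422,212),(520,168),(594,233),(567,322),(478,355)]])
from scipy.optimize import least_squares
def r(x):
    a=x[2]-np.arange(5)*np.pi/3; return (Q-x[:2]-x[3]*np.c_[np.cos(a),np.sin(a)]).ravel()
s=least_squares(r,[.59,.015,1.4,.08]);print(s.x,np.round(r(s.x)*1e3,1))
T=np.array([.5597,.0872]);d=T-s.x[:2];a=np.degrees(np.arctan2(d[1],d[0]));print(a,np.hypot(*d),"first notch rel plunger",np.degrees(s.x[2])-a)
print([f for f in [(X:=ray(255.2,183.8,.135,m,R,t)),ray(384,186,.136,m,R,t)]])
```

```text
File "<stdin>", line 9
SyntaxError: assignment expression cannot be used in a comprehension iterable expression
```

Run:
```python
from h import *
f=np.load("w1.npz");m,R,t=ext("wrist",dict(tool_pos=f["pos"],tcp_rot=f["rot"]))
Q=np.array([ray(u*.64,v*.64,.068,m,R,t)[:2] for u,v in[(422,212),(520,168),(594,233),(567,322),(478,355)]])
from scipy.optimize import least_squares
def r(x):
    a=x[2]-np.arange(5)*np.pi/3; return (Q-x[:2]-x[3]*np.c_[np.cos(a),np.sin(a)]).ravel()
s=least_squares(r,[.59,.015,1.4,.08]);print(s.x,np.round(r(s.x)*1e3,1))
T=np.array([.5597,.0872]);d=T-s.x[:2];a=np.degrees(np.arctan2(d[1],d[0]));print(a,np.hypot(*d),"first notch rel plunger",np.degrees(s.x[2])-a)
print(ray(255.2,183.8,.135,m,R,t),ray(384,186,.136,m,R,t))
```

```text
[0.58875224 0.01365474 1.32364967 0.07718437] [-1.8 -0.4  0.8 -0.1  0.  -1.4  1.2  0.5 -0.2  1.4]
111.55527414852551 0.07907552160767183 first notch rel plunger -35.715734786168014
[0.56245594 0.0886129  0.135     ] [ 0.61185833 -0.03124667  0.136     ]
```

Request:
drive_tool([
  [60,0.001,0.002,-0.06,0],
  [60,0.001,0.002,-0.1,0],
  [60,0.001,0.002,-0.118,0],
  [60,0.001,0.002,-0.118,0],
  [40,0.001,0.002,-0.118,0],
  [40,0.001,0.002,-0.118,0],
  [40,0.001,0.002,-0.118,0],
], force=40)

```text
clock: 3.28
tool_pos: [0.5604, 0.0883, 0.1203]
tcp_rot: [3.076, 0.638, 0.003]
force: [-0.5, 0.0, -1.1]
gripper_width: 0.0342
finger_force: 0.0
```

Run:
```python
from h import *
s=arm.observe();p,d=arm.camera("wrist");print(s["tool_pos"],s["tcp_rot"],s["force"],s["torque"])
cv2.imwrite("pics/w2.png",cv2.resize(p[...,::-1],(800,600)))
```

```text
[0.56035406 0.08834373 0.12032973] [3.07596107 0.63780036 0.00331873] [-0.48672232  0.04799854 -1.09791317] [0.02631982 0.00338663 0.02194953]
```

View pics/w2.png

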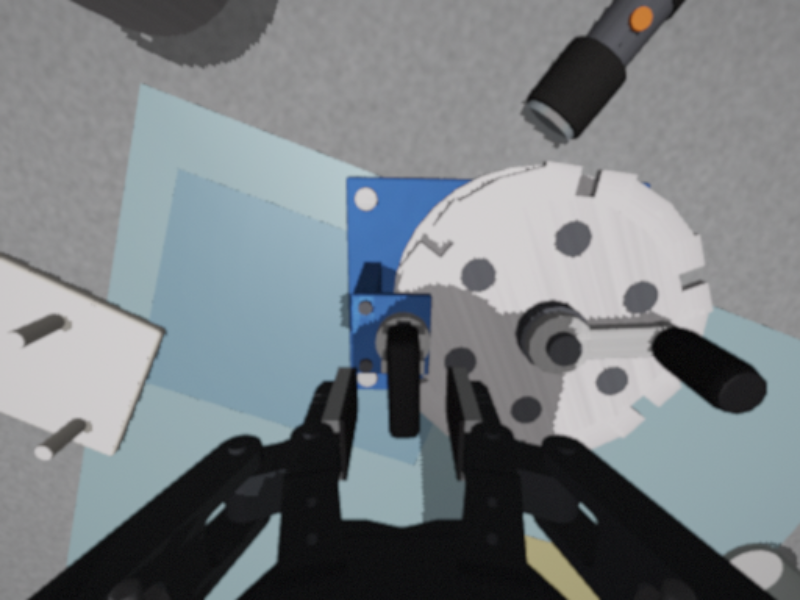

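The bar is at u≈403, centred between the pads (342–470), and its near end at v≈437 agrees with the prediction. I'll close the gripper.

Request:
drive_tool([
  [0,0,0,-0.001,0],
  [0,0,0,-0.001,0],
  [0,0,0,-0.001,0],
  [0,0,0,-0.001,0],
  [0,0,0,-0.001,0],
], force=45)

```text
clock: 3.95
tool_pos: [0.5601, 0.0875, 0.1185]
tcp_rot: [3.075, 0.637, 0.001]
force: [0.8, -1.3, 2.5]
gripper_width: 0.0112
finger_force: 44.6
```

Request:
drive_tool([
  [0,0,0,0.001,0],
  [0,0,0,0.002,0],
  [0,0,0,0.003,0],
  [0,0,0,0.0035,0],
  [0,0,0,0.0035,0],
])

```text
clock: 4.58
tool_pos: [0.5592, 0.0877, 0.1206]
tcp_rot: [3.076, 0.637, -0.002]
force: [5.5, -1.3, -10.5]
gripper_width: 0.011
finger_force: 43.8
```

Request:
drive_tool([
  [0,0,0,0.001,0],
  [0,0,0,0.0018,0],
  [0,0,0,0.0018,0],
])

```text
clock: 4.95
tool_pos: [0.5592, 0.0877, 0.1225]
tcp_rot: [3.076, 0.637, -0.002]
force: [5.3, -0.6, -11.5]
gripper_width: 0.0109
finger_force: 43.8
```

Request:
drive_tool([
  [0,0,0,0,0.08],
  [0,0,0,0,0.18],
  [0,0,0,0,0.28],
  [0,0,0,0,0.38],
  [0,0,0,0,0.4],
  [0,0,0,0,0.4],
])

```text
clock: 5.7
tool_pos: [0.5591, 0.0879, 0.1229]
tcp_rot: [-2.889, -1.235, 0.002]
force: [3.5, -0.7, -11.4]
gripper_width: 0.0111
finger_force: 43.8
```

Run:
```python
from h import *
s=arm.observe();print(s["tool_pos"],s["tcp_rot"],s["force"],s["torque"])
```

```text
[0.55913336 0.08789242 0.1228886 ] [-2.88853673e+00 -1.23452068e+00  1.97996611e-03] [  3.52753822  -0.73214941 -11.37059303] [-0.21813949 -0.98574866  0.02173107]
```

Request:
drive_tool([
  [0,0,0,0,0.12],
  [0,0,0,0,0.26],
  [0,0,0,0,0.4],
  [0,0,0,0,0.54],
  [0,0,0,0,0.68],
  [0,0,0,0,0.82],
  [0,0,0,0,0.96],
  [0,0,0,0,1.1],
  [0,0,0,0,1.16],
  [0,0,0,0,1.16],
])

```text
clock: 6.95
tool_pos: [0.5586, 0.0879, 0.1229]
tcp_rot: [-1.739, -2.614, 0.003]
force: [3.0, -0.8, -11.5]
gripper_width: 0.0109
finger_force: 43.8
```

Run:
```python
from h import *
s=arm.observe();print(s["tool_pos"],s["tcp_rot"],s["force"],s["torque"],2*np.degrees(np.arctan2(s["tcp_rot"][1],s["tcp_rot"][0])))
```

```text
[0.55857628 0.0879217  0.1229489 ] [-1.73925105 -2.61418354  0.00268337] [  2.96291366  -0.75694744 -11.51230759] [-0.06857034 -0.60310487 -0.05225674] -247.27270086815923
```

Request:
drive_tool([
  [0,0,0,-0.001,0],
  [0,0,0,-0.002,0],
  [0,0,0,-0.003,0],
  [0,0,0,-0.004,0],
  [0,0,0,-0.0045,0],
  [0,0,0,-0.0045,0],
])

```text
clock: 7.7
tool_pos: [0.5591, 0.088, 0.1189]
tcp_rot: [-1.738, -2.616, 0.001]
force: [-0.1, -0.3, -11.0]
gripper_width: 0.0111
finger_force: 44.1
```

Request:
drive_tool([
  [0,0,0,-0.001,0],
  [0,0,0,-0.002,0],
  [0,0,0,-0.0025,0],
  [0,0,0,-0.0025,0],
])

```text
clock: 8.2
tool_pos: [0.5593, 0.088, 0.1166]
tcp_rot: [-1.738, -2.617, 0.001]
force: [-2.8, -1.7, -7.8]
gripper_width: 0.0113
finger_force: 44.3
```

Request:
drive_tool([
  [40,0,0,0,0],
  [40,0,0,0,0],
  [40,0,0,0,0],
  [40,0,0,0,0],
  [40,0,0,0.06,0],
  [40,0,0,0.11,0],
  [40,0,0,0.11,0],
  [40,0,0,0.11,0],
])

```text
clock: 9.2
tool_pos: [0.5594, 0.0878, 0.2261]
tcp_rot: [1.738, 2.617, -0.001]
force: [-0.8, -0.9, -0.8]
gripper_width: 0.0339
finger_force: 0.0
```

Run:
```python
from h import *
s=arm.observe();p,d=arm.camera("wrist");print(s["tool_pos"],s["tcp_rot"],s["force"])
np.savez("w3.npz",p=p,d=d,pos=s["tool_pos"],rot=s["tcp_rot"])
cv2.imwrite("pics/w3.png",cv2.resize(p[...,::-1],(800,600)))
m,R,t=ext("wrist",s);X=cloud(d,m,R,t)
k=((p.max(-1)<70)&(X[...,2]>.08)&(X[...,2]<.15)&(np.hypot(X[...,0]-.575,X[...,1]-.03)<.1)).astype(np.uint8)
nn,l,st,ce=cv2.connectedComponentsWithStats(k)
for i in range(1,nn):
    if st[i,4]>60:
        print(st[i],ce[i],np.nanmedian(X[l==i],0),np.nanmax(X[l==i][:,2]))
        q=X[(l==i)&(X[...,2]>.126)]
        if len(q)>30: print("  top",len(q),np.median(q[:,2]),cv2.minAreaRect(q[:,:2].astype(np.float32)))
```

```text
[0.55943738 0.08784927 0.2261333 ] [ 1.73837781e+00  2.61658539e+00 -9.20701977e-04] [-0.84935518 -0.9158033  -0.79063673]
[247 167  17  45 547] [255.98720293 188.50639854] [0.55714817 0.09023105 0.13181588] 0.1341387382527096
  top 513 0.13188227412297202 ((0.5581982731819153, 0.08803620934486389), (0.011835748329758644, 0.04353965073823929), 23.10393524169922)
[251 235  11  13 115] [255.95652174 241.16521739] [0.58780067 0.01664405 0.0937256 ] 0.09586573408073898
[250 272  17  36 514] [258.05252918 289.55058366] [ 0.6078693  -0.02376585  0.1276815 ] 0.13753632577726776
  top 273 0.13546636095430165 ((0.6090689897537231, -0.029512815177440643), (0.01871340349316597, 0.01864178664982319), 80.62249755859375)
```

View pics/w3.png

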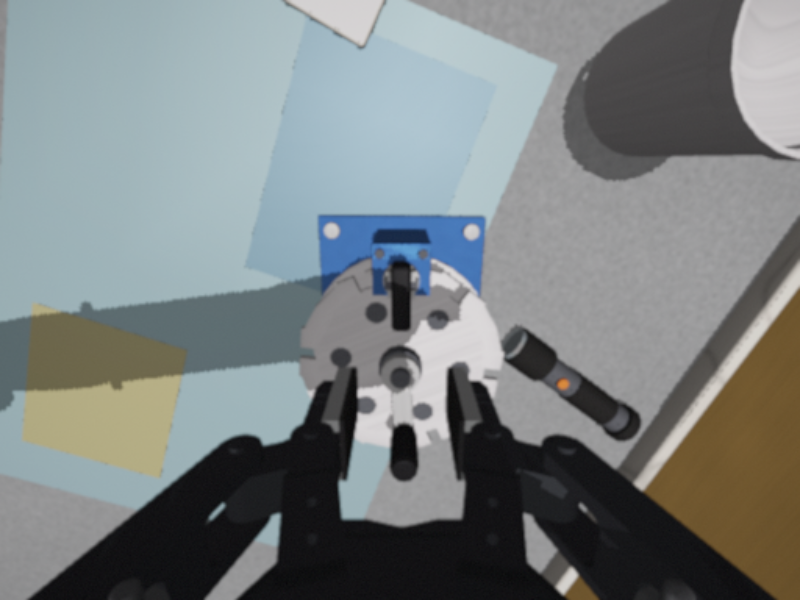

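The T-grip dropped about 2.4 mm, so the pin is riding on the rim. The nearest notch, at (352,283), is about 25° counter-clockwise of the plunger, so I'll wind clockwise. The handle is at (403,465) in this view. Moving to it.

Request:
drive_tool([
  [60,0.026,-0.06,0,0],
  [60,0.051,-0.119,0,0],
  [60,0.051,-0.119,0,0],
  [60,0.051,-0.119,-0.02,0],
  [60,0.051,-0.119,-0.07,0],
  [60,0.051,-0.119,-0.111,0],
  [60,0.051,-0.119,-0.111,0],
  [60,0.051,-0.119,-0.111,0],
], force=25)

```text
clock: 10.25
tool_pos: [0.6111, -0.03, 0.1165]
tcp_rot: [1.737, 2.617, 0.002]
force: [0.1, 0.8, 1.0]
gripper_width: 0.0512
finger_force: 0.0
```

Run:
```python
from h import *
s=arm.observe();p,d=arm.camera("wrist");print(s["tool_pos"],s["tcp_rot"],s["force"])
cv2.imwrite("pics/w4.png",cv2.resize(p[...,::-1],(800,600)))
```

```text
[ 0.61112828 -0.03004456  0.11649481] [1.73715990e+00 2.61696927e+00 2.26006147e-03] [0.10021846 0.77551138 1.01093028]
```

View pics/w4.png

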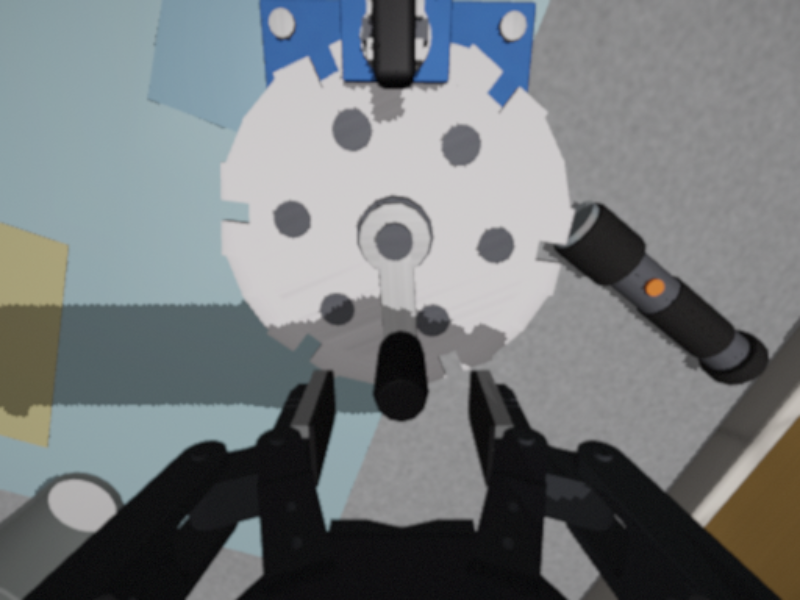

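The handle top at (401,394) is within 1 mm of the predicted grasp centre. The next notch clockwise is near (325,68), about 22–25° away. I'll close on the handle.

Request:
drive_tool([
  [0,0,0,-0.001,0],
  [0,0,0,-0.001,0],
  [0,0,0,-0.001,0],
  [0,0,0,-0.001,0],
  [0,0,0,-0.001,0],
], force=25)

```text
clock: 10.92
tool_pos: [0.6112, -0.0308, 0.116]
tcp_rot: [1.738, 2.615, 0.001]
force: [-0.8, -0.1, 5.6]
gripper_width: 0.0196
finger_force: 24.5
```

Request:
drive_tool([
  [0,-0.0016,-0.0007,0,0],
  [0,-0.0033,-0.0014,0,0],
  [0,-0.005,-0.002,0,0],
  [0,-0.0067,-0.0027,0,0],
  [0,-0.0067,-0.0027,0,0],
])

```text
clock: 11.55
tool_pos: [0.6087, -0.0319, 0.1162]
tcp_rot: [1.734, 2.611, 0.015]
force: [8.2, 3.0, 0.7]
gripper_width: 0.0196
finger_force: 24.6
```

Request:
drive_tool([
  [0,-0.0009,-0.0003,0,0],
  [0,-0.0018,-0.0005,0,0],
  [0,-0.0027,-0.0007,0,0],
  [0,-0.0035,-0.0009,0,0],
])

```text
clock: 12.05
tool_pos: [0.6048, -0.0333, 0.1161]
tcp_rot: [1.734, 2.611, 0.012]
force: [7.3, 1.5, 2.8]
gripper_width: 0.0197
finger_force: 24.6
```

Request:
drive_tool([
  [0,-0.0009,-0.0002,0,0],
  [0,-0.0018,-0.0004,0,0],
  [0,-0.0027,-0.0006,0,0],
  [0,-0.0036,-0.0008,0,0],
])

```text
clock: 12.55
tool_pos: [0.6006, -0.0346, 0.1161]
tcp_rot: [1.735, 2.611, 0.01]
force: [5.2, 0.7, 3.5]
gripper_width: 0.0196
finger_force: 24.8
```

Request:
drive_tool([
  [0,-0.0009,-0.0001,0,0],
  [0,-0.0018,-0.0002,0,0],
  [0,-0.0027,-0.0003,0,0],
  [0,-0.0036,-0.0004,0,0],
])

```text
clock: 13.05
tool_pos: [0.5972, -0.0353, 0.1161]
tcp_rot: [1.735, 2.611, 0.01]
force: [6.4, 1.0, 3.0]
gripper_width: 0.0196
finger_force: 24.7
```

Request:
drive_tool([
  [0,-0.0007,0,0,0],
  [0,-0.0014,0,0,0],
  [0,-0.0021,-0.0001,0,0],
  [0,-0.0028,-0.0001,0,0],
])

```text
clock: 13.55
tool_pos: [0.5947, -0.0357, 0.1161]
tcp_rot: [1.735, 2.61, 0.01]
force: [6.6, 0.8, 3.1]
gripper_width: 0.0196
finger_force: 24.8
```

Request:
drive_tool([
  [0,-0.0007,0,0,0],
  [0,-0.0014,0,0,0],
  [0,-0.0021,0,0,0],
])

```text
clock: 13.92
tool_pos: [0.5898, -0.0361, 0.116]
tcp_rot: [1.737, 2.614, 0.003]
force: [2.4, -0.1, 6.2]
gripper_width: 0.0197
finger_force: 25.1
```

Request:
drive_tool([
  [0,-0.0007,0,0,0],
  [0,-0.0014,0,0,0],
  [0,-0.0021,0,0,0],
])

```text
clock: 14.3
tool_pos: [0.5893, -0.0361, 0.1161]
tcp_rot: [1.736, 2.611, 0.007]
force: [6.3, 0.5, 4.2]
gripper_width: 0.0195
finger_force: 24.9
```

Run:
```python
from h import *
s=arm.observe();p,d=arm.camera("top");print(s["tool_pos"],s["force"])
p,d=arm.camera("wrist");m,R,t=ext("wrist",s);X=cloud(d,m,R,t)
k=(p.max(-1)<70)&(X[...,2]>.105)&(np.hypot(X[...,0]-.559,X[...,1]-.0875)<.03)
print(k.sum(),np.nanmedian(X[k],0),np.percentile(X[k][:,2],[50,75,95]))
cv2.imwrite("pics/w5.png",cv2.resize(p[...,::-1],(800,600)))
```

```text
[ 0.58934648 -0.03607126  0.11606675] [6.34381677 0.4883141  4.24309936]
1770 [0.56147644 0.07866632 0.12547979] [0.12547979 0.12610852 0.12691054]
```

View pics/w5.png

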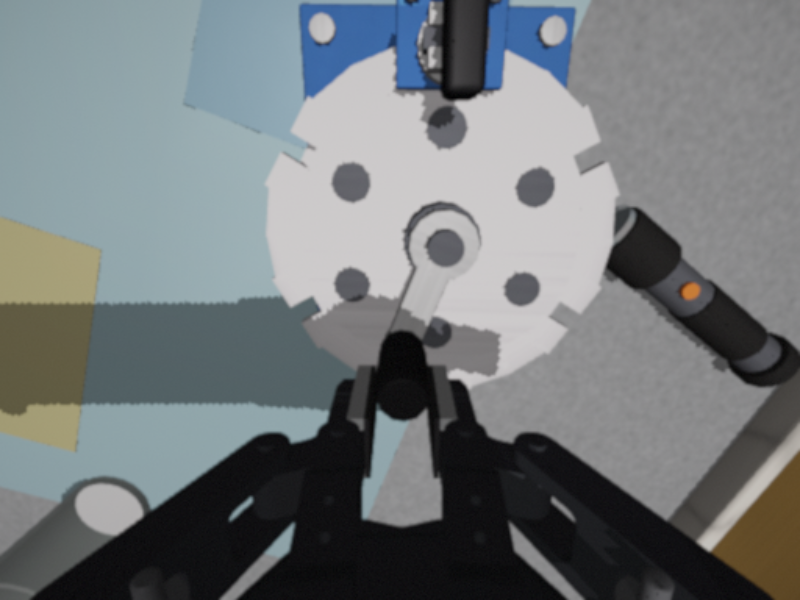

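The bar top fell another 6.4 mm, to 0.1255, and the handle has stopped. A notch now sits under the pin, so it has snapped home. I'll ease off the crank, release and retreat.

Request:
drive_tool([
  [0,0.0015,0,0,0],
  [0,0.003,0,0,0],
  [60,0.003,0,0,0],
  [60,0.003,0,0,0],
  [60,0.003,0,0,0],
  [60,0.003,0,0,0],
  [60,0.003,0,0.06,0],
  [60,0.003,0,0.12,0],
  [60,0.003,0,0.14,0],
  [60,0.003,0,0.14,0],
])

```text
clock: 15.65
tool_pos: [0.5902, -0.0353, 0.2563]
tcp_rot: [1.737, 2.614, 0.003]
force: [-1.2, 0.5, -1.3]
gripper_width: 0.0513
finger_force: 0.0
```

Run:
```python
from h import *
s=arm.observe();p,d=arm.camera("wrist");print(s["tool_pos"],s["force"],s["gripper_width"])
m,R,t=ext("wrist",s);X=cloud(d,m,R,t)
k=(p.max(-1)<70)&(X[...,2]>.105)&(np.hypot(X[...,0]-.559,X[...,1]-.0875)<.03)
print(k.sum(),np.percentile(X[k][:,2],[50,95]))
cv2.imwrite("pics/w6.png",cv2.resize(p[...,::-1],(800,600)))
```

```text
[ 0.59018442 -0.03527764  0.25632669] [-1.19791967  0.49080677 -1.25256936] 0.05127053250967
579 [0.12562384 0.12701899]
```

View pics/w6.png

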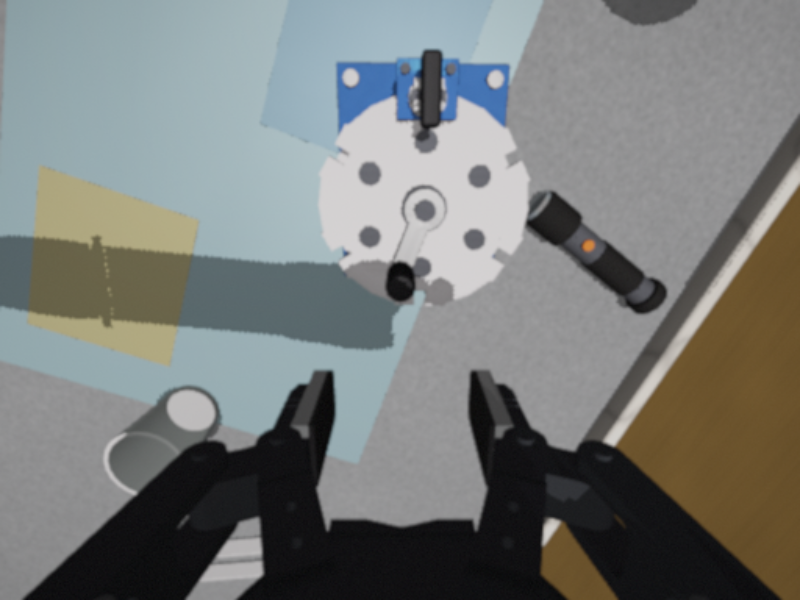

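The gripper is clear of the reel. The T-grip at (431,88) points at the drum axis, its top still at 0.1256, so the drum is locked. The flashlight and tumbler are where they were.

```bash
python3 -c "
from plant import arm
print(arm.job_done())"
```

```text
the job is handed in; nothing more can be done
None
```

The T-grip was pulled, given a quarter turn and seated; the crank was wound until the pin snapped home and locked the drum, everything is released, and the job was handed in at about 16 s.

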